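Latch the filled coffee bean canister

TASK

The bean canister with the red lid has just been filled: swing its latch loop over so that the bar hooks behind the keeper on the lid, then press the lever flat, over centre, so that it stays shut. Leave the latch of the black-lidded canister, which is still to be filled, as it is.

Things in the scene. Friction and masses are not known exactly. Their poses are not given: they have to be found in the camera images.
- red_keeper (a point): Keeper on the red lid: the point where the bar's centre sits when latched, 8 mm above the flat top of the fixed white canister (240 x 140 x 120 high). x runs from lever to keeper, z up. Steel hook 30 wide: post face 4 mm to -x, lip 7 to 11 mm above reaching 0.5 mm to +x; the bar drops in on the +x side onto a foot 4 mm below. Lever pivot (axis along y): 55.5 mm to -x, 4 mm higher.
- red_lever (a joint): Lever angle, rad: 0 upright, below 0 leans to the keeper (starts -0.2 to 0), grows swinging away from it; 1.571 = flat on the deck, its stop. Grey plate, yellow tip, 60 mm long, 30 wide, 3 thick; stays where left, 1 to 5 N at its end. The loop hinges on it 23.5 mm up, 4.5 mm to -x of the pivot (lever upright). Once hooked it draws the bar in, stretches the sprung loop, snaps over at 1.3.
- red_bar (a point): Middle of the yellow bar (8 mm thick, 42 long, along y) at the free end of the wire loop, 76 mm from the loop's hinge; side wires straddle the lever. Starts standing above the lever, leaning 10 to 26 degrees to the keeper, held by slight friction (under 1 N moves it). Pushed over, it swings about the hinge and drops to the far side of the lip, provided the lever is still about upright.
- black_bar (a point): The same bar on the black-topped canister, which is otherwise identical, stands beside it and is also unlatched. Must stay where it is.

How it is judged:
By the outcome, as a careful person would: the job done as asked, in the order asked, and still so for the second after the job is handed in, with the robot touching nothing.
It also fails if it takes over 40 s, if anything falls off the work surface, if the arm or the gripper's body presses on something with over 40 N, if the wrist force passes 120 N, or if a joint passes its speed limit or range.

ROBOT

A 6-joint arm with a two-finger parallel gripper is mounted at the origin on the work surface. World frame = base frame: x ahead of the robot, y to its left, z up, the work surface at z = 0. Lengths are in m, angles in rad, forces in N, time in s.
With the tool pointing down it reaches from about 0.3 to 0.775 m from the base axis. Payload 14.6 kg.
Tool frame: the origin (TCP) lies on the centre line of the jaws, within the pads' length; the fingertips stand 17 mm ahead of it and the grasp point (between the pads) lies 2 mm behind it; z points along the fingers, x is the direction in which the jaws open and shut, and the axes are right-handed (so a half turn about z gives the same grasp; the last joint's range is limited). The gripper opens to 94 mm and grips with 3 to 60 N. Pads are 16 mm wide; open, the fingers measure 119 mm over their backs; the gripper's body (75 mm by 177 mm) begins 78 mm behind the grasp point.
Start: joints at [1.194, 0.3, 1.521, -0, 1.321, -0.067], TCP at [0.168, 0.524, 0.222] pointing down, gripper open.
Joint ranges: [-3.03, 3.03], [-0.79, 2.21], [0.23, 2.52], [-1.04, 4.18], [0, 3.07], [-2.55, 2.55]. Speed limits (rad/s): [2.22, 2.22, 2.57, 3.14, 3.14, 3.14].

INTERFACE

Orientations are given as [roll, pitch, yaw] about the fixed x, y, z axes, in that order (R = Rz(yaw) Ry(pitch) Rx(roll)).
In Python, from station import ctrl gives the robot as it stands. The module is installed in compiled form; this text tells all that it offers.
- The arm moves only by the tool drive_tool, never from a script. Its argument "increments" is a list of rows, each a list of 3 entries, a list of its own where there are three numbers: the turn, a rotation vector about the tool's x, y, z in degrees, then the shift along the tool's x, y, z in mm, then the opening, from 0 (shut) to 1 (fully open). In form: [[[ax, ay, az], [dx, dy, dz], hand], ...]. A call has 1 to 20 rows; each row shifts and turns the commanded pose from where the row before left it, along the tool's axes as they then stand; what a row does not reach is not made up. A row lasts 1/8 s, in which the tool goes at most 62.5 mm and 10.7 degrees, less where a joint would pass 70% of its speed; a pose out of reach is approached as far as the arm can. A call with a gripper value outside its range is refused whole. The fingers move at their own pace and stop on an object; "squeeze" is the grip in N (left out, the last holds). Time passes only in rows, so rows that do not move let the fingers close. It gives the time, the measured TCP pose, the force and the opening at its end, in the units of the state.
- ctrl.get_obs(): the state, without advancing time (a new reading comes with each control period).
- ctrl.camera(name): name is "scene" or "top"; returns the picture (480x640x3 uint8, red, green, blue); there is no depth.
- ctrl.calibration(name): a dict with "fx", "fy", "cx", "cy" (pixels), "k1" (the pictures are not rectified: a ray, as slopes to the right and down, at radius r is drawn at 1 + k1 r^2 times it, then the intrinsics apply), "rvec" (rotation vector, rad) and "tvec" (3), from world to camera coordinates, as OpenCV has them. Camera axes: x right, y down, z forward; pixel columns grow to the right and rows downward; lengths in m; the calibration is good to about 2 mm. A picture is of the moment at which its call begins. calibration takes no time and is no camera call.
- ctrl.hand_in(): hands the job in, once; it reports no verdict.
The state is a dict: "time_s": time; "qpos": joint angles; "joint_vel": joint speeds; "tau": joint torques, N m; "ee_pos": TCP position; "eef_rot": TCP orientation; "force": force on the tool from outside, world axes, zero at the start; "moment": the same for the moment, N m; "grip_width": finger opening in m.
Only numpy, scipy, OpenCV 4.12 (cv2) and the standard library are available. Lean on these libraries where they do the work, as an engineer would, in place of code of your own. Each camera call takes 0.05 s, during which the arm holds its last target.

## Working session

There is one attempt and no reset: what is moved stays moved. The work goes in short steps, Python scripts to look and compute and a tool call to move; the robot and the scene stay as the last step left them, time stands still between calls to the robot, and variables do not carry over. Pictures are saved under pics/ and viewed, and the job is handed in when it is done.

Besides the shell and the picture viewer there is one more tool, called after "Request:" by a JSON object that holds its "op" and its "data". drive_tool: Moves the arm, as the interface text tells. Its arguments: {"type":"object","properties":{"increments":{"type":"array"},"squeeze":{"type":"number"}},"required":["increments"]}

```bash
mkdir -p pics; python3 - <<'E'
from station import ctrl
import cv2
for n in("scene","top"):
    im=ctrl.camera(n); cv2.imwrite(f"pics/{n}0.png",im[...,::-1]); print(n,ctrl.calibration(n))
o=ctrl.get_obs(); print({k:o[k] for k in("time_s","ee_pos","eef_rot","force","grip_width")})
E
```

```text
scene {'fx': 438.3711499553231, 'fy': 438.3711499553231, 'cx': 319.82758312283613, 'cy': 243.59581517230419, 'k1': -0.006995406544897718, 'rvec': array([ 0.65256183,  2.44616458, -1.39796633]), 'tvec': array([0.47028076, 0.06290364, 0.97805392])}
top {'fx': 493.1401643461434, 'fy': 493.1401643461434, 'cx': 319.68410078092626, 'cy': 239.68150795876355, 'k1': -0.09696886088811078, 'rvec': array([ 2.11928323, -2.17596405,  0.19379819]), 'tvec': array([-0.01494422,  0.56198815,  1.01441129])}
{'time_s': 0.1, 'ee_pos': array([0.16757636, 0.52361605, 0.22192631]), 'eef_rot': array([-3.14152195e+00,  1.06474913e-03,  1.26103624e+00]), 'force': array([0.21967655, 0.33654729, 0.28104959]), 'grip_width': 0.0934446776695996}
```

View pics/scene0.png

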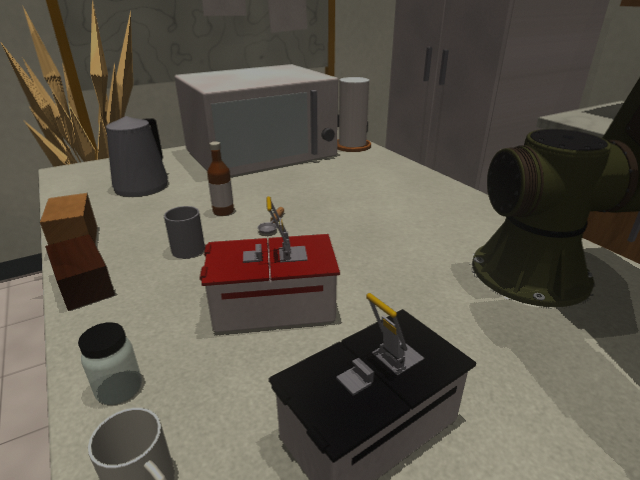

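View pics/top0.png

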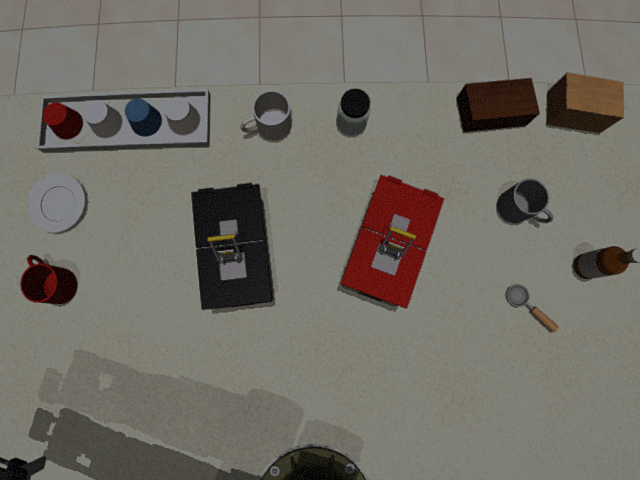

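```bash
cat >h.py <<'E'
import numpy as np,cv2
from station import ctrl
def ray(n,uv):
    c=ctrl.calibration(n);K=np.array([[c['fx'],0,c['cx']],[0,c['fy'],c['cy']],[0,0,1]])
    d=np.array([c['k1'],0,0,0,0]);p=cv2.undistortPoints(np.array([[uv]],float),K,d)[0,0]
    R=cv2.Rodrigues(c['rvec'])[0];return -R.T@c['tvec'],R.T@np.array([p[0],p[1],1])
def plane(n,uv,z):
    o,d=ray(n,uv);return o+d*(z-o[2])/d[2]
def tri(a,b):
    o1,d1=ray("scene",a);o2,d2=ray("top",b)
    s=np.linalg.lstsq(np.c_[d1,-d2],o2-o1,rcond=None)[0]
    p,q=o1+s[0]*d1,o2+s[1]*d2;return (p+q)/2,np.linalg.norm(p-q)
def proj(n,P):
    c=ctrl.calibration(n);K=np.array([[c['fx'],0,c['cx']],[0,c['fy'],c['cy']],[0,0,1]])
    return cv2.projectPoints(np.array(P,float).reshape(-1,3),c['rvec'],c['tvec'],K,np.array([c['k1'],0,0,0,0]))[0][:,0]
def crop(src,x,y,w,h,out,s=5):
    im=cv2.imread(src)[y:y+h,x:x+w];im=np.clip(im.astype(float)*1.5,0,255).astype('uint8')
    cv2.imwrite(out,cv2.resize(im,None,fx=s,fy=s,interpolation=cv2.INTER_CUBIC))
E
python3 - <<'E'
from h import *
crop("pics/scene0.png",195,190,155,145,"pics/s0c.png",4+1) if 0 else crop("pics/scene0.png",195,190,155,118,"pics/s0c.png")
crop("pics/top0.png",330,165,130,150,"pics/t0c.png",4)
for n,f in(("scene","pics/scene0.png"),("top","pics/top0.png")):
    im=cv2.imread(f);hsv=cv2.cvtColor(im,cv2.COLOR_BGR2HSV)
    m=cv2.inRange(hsv,(18,180,100),(32,255,255))
    k,l,st,c=cv2.connectedComponentsWithStats(m)
    for i in range(1,k):
        if st[i,4]>12: 
            pts=np.argwhere(l==i)[:,::-1].astype(np.float32);print(n,st[i],c[i].round(1),cv2.minAreaRect(pts))
    m=cv2.inRange(hsv,(0,200,90),(6,255,255))|cv2.inRange(hsv,(174,200,90),(180,255,255))
    k,l,st,c=cv2.connectedComponentsWithStats(m)
    for i in range(1,k):
        if st[i,4]>800: 
            pts=np.argwhere(l==i)[:,::-1].astype(np.float32);print(n,'red',st[i],c[i].round(1),cv2.boxPoints(cv2.minAreaRect(pts)))
E
```

```text
scene [267 197   4  13  46] [268.5 202.8] ((268.5, 203.0), (12.0, 3.0), 90.0)
scene [367 293  29  23 163] [381.3 304.3] ((381.4200134277344, 304.44000244140625), (34.400001525878906, 4.600000381469727), 36.869895935058594)
scene red [ 269  235   70   42 1831] [305.5 257. ] [[268.6311  238.28188]
 [335.67462 233.9565 ]
 [338.16168 272.50574]
 [271.11816 276.83112]]
scene red [ 201  239   68   44 2153] [233.7 261.6] [[198.80118 243.1172 ]
 [265.9988  238.48286]
 [268.7207  277.95032]
 [201.52307 282.58466]]
top [390 227  26  12  82] [403.1 232.6] ((402.6288757324219, 232.16494750976562), (26.564449310302734, 3.733382225036621), 21.037511825561523)
top [208 235  27   6  89] [220.4 237.3] ((220.9000244140625, 237.20004272460938), (3.5970072746276855, 26.295364379882812), 82.87498474121094)
top red [ 363  176   80   73 2849] [403.3 209.3] [[361.81393 225.59843]
 [380.92654 173.47307]
 [444.80508 196.89522]
 [425.69247 249.02058]]
top red [ 341  228   84   80 2960] [381.6 271.2] [[340.38693 283.3048 ]
 [361.03592 227.64232]
 [426.26846 251.84149]
 [405.61948 307.50397]]
```

View pics/s0c.png

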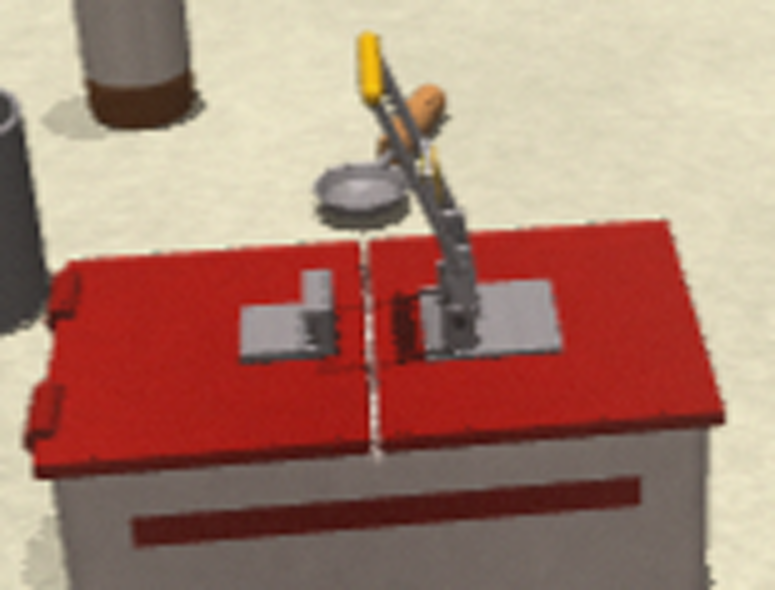

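View pics/t0c.png

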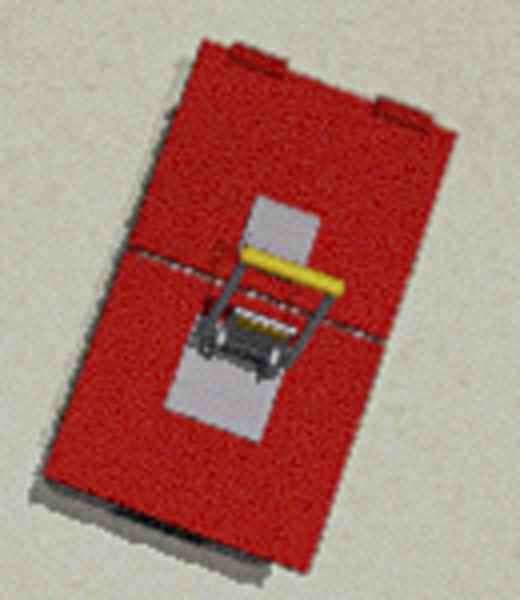

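```bash
python3 - <<'E'
from h import *
crop("pics/scene0.png",238,192,64,75,"pics/s0d.png",8)
crop("pics/top0.png",365,205,55,75,"pics/t0d.png",8)
t=lambda u,v:np.array([330+u/4,165+v/4])
P=lambda u,v,z:plane("top",t(u,v),z).round(4)
print("lid corners",[P(*c,.12) for c in((205,38),(455,132),(305,573),(45,478))])
print("plates",[P(*c,.121) for c in((260,195),(321,216),(165,408),(262,441))])
print("bar",tri((268.5,203),(403,232.2)), tri((268.5,197),(414.5,237)),tri((268.8,209.5),(391,228)),tri((268.8,197),(391,228)))
c=np.mean([P(*c,.12)for c in((205,38),(455,132),(305,573),(45,478))],0);print(c)
E
```

```text
lid corners [array([ 0.6815, -0.158 ,  0.12  ]), array([ 0.6294, -0.2843,  0.12  ]), array([ 0.4086, -0.1945,  0.12  ]), array([ 0.459, -0.068,  0.12 ])]
plates [array([ 0.5985, -0.1817,  0.121 ]), array([ 0.587 , -0.2121,  0.121 ]), array([ 0.4919, -0.1287,  0.121 ]), array([ 0.4741, -0.1762,  0.121 ])]
bar (array([ 0.54239452, -0.17523091,  0.22723965]), np.float64(0.0008483322714399551)) (array([ 0.53315809, -0.19532502,  0.22858174]), np.float64(0.001272699452418857)) (array([ 0.55100732, -0.15437572,  0.22558783]), np.float64(0.0012192562155219594)) (array([ 0.54854682, -0.1513601 ,  0.2490092 ]), np.float64(0.005197516002283873))
[ 0.544625 -0.1762    0.12    ]
```

View pics/s0d.png

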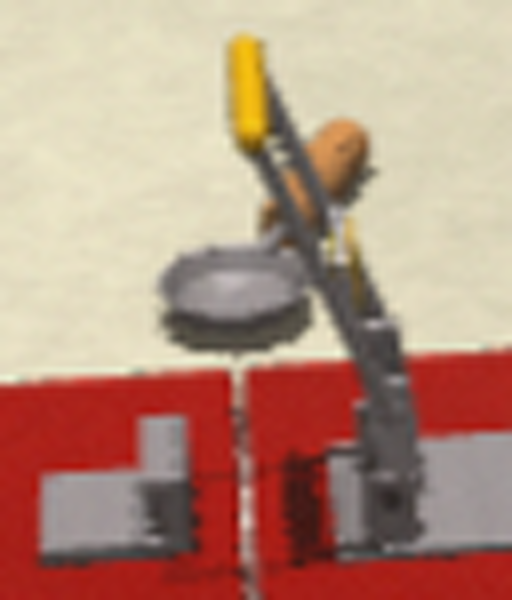

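View pics/t0d.png

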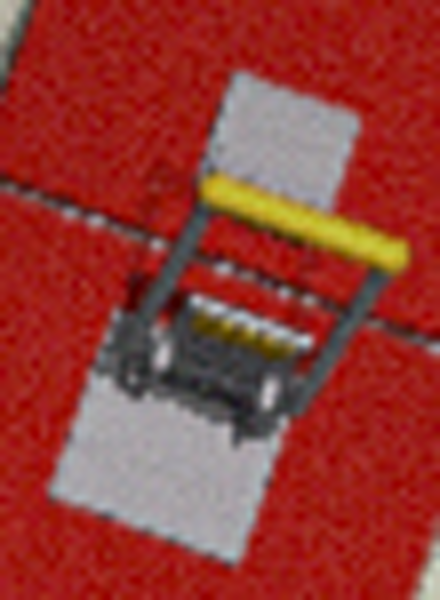

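```bash
python3 - <<'E'
from h import *
a=np.deg2rad(-22);X=np.array([np.cos(a),np.sin(a),0]);Y=np.array([-np.sin(a),np.cos(a),0]);O=np.array([.5424,-.1752,0])
S=lambda u,v,z:plane("scene",(238+u/8,192+v/8),z)
T=lambda u,v,z:plane("top",(365+u/8,205+v/8),z)
L=lambda p:np.round([(p-O)@X*1e3,(p-O)@Y*1e3,p[2]*1e3],1)
for n,p in [("lip",S(140,415,.139)),("lip",S(188,415,.139)),("lip",S(140,480,.139)),("lip",S(188,480,.139)),
 ("platefar",S(40,475,.121)),("platenear",S(40,555,.121)),("postbase near",S(192,550,.121)),
 ("leverplate",S(328,460,.121)),("pivot near cheek",S(390,500,.132)),
 ("T",T(240,70,.123)),("T",T(360,120,.123)),("T",T(48,492,.123)),("T",T(240,567,.123)),("levertip L",T(190,295,.191)),("levertip R",T(312,342,.191)),
 ("seam S",S(240,360,.12)),("seamS",S(250,590,.12)),("seam T",T(0,180,.12)),("seam T",T(440,345,.12))]: print(n,L(p))
E
```

```text
lip [ 29.9 -13.8 139. ]
lip [ 18.8 -12.2 139. ]
lip [ 30.1  15.3 139. ]
lip [ 19.3  16.8 139. ]
platefar [ 54.7 -20.  121. ]
platenear [ 54.2  15.2 121. ]
postbase near [ 19.8  18.  121. ]
leverplate [-13.1 -17.1 121. ]
pivot near cheek [-25.8  20.6 132. ]
T [ 53.9  15.2 123. ]
T [ 52.5 -17.5 123. ]
T [-63.8  25.2 123. ]
T [-64.7 -25.7 123. ]
levertip L [-18.6  14.8 191. ]
levertip R [-19.1 -15.4 191. ]
seam S [  6.1 -70.1 120. ]
seamS [  7.2  35.  120. ]
seam T [  6.5  62.5 120. ]
seam T [  6.  -55.2 120. ]
```

Request:
{"op": "drive_tool", "data": {"increments": [[[0,0,2.1],[0,0,-50],0],[[0,0,2.1],[0,0,-50],0],[[0,0,0],[-31.7,36.7,0],0],[[0,0,0],[-31.7,36.7,0],0],[[0,0,0],[-31.7,36.7,0],0],[[0,0,0],[-31.7,36.7,0],0],[[0,0,0],[-31.7,36.7,0],0],[[0,0,0],[-31.7,36.7,0],0],[[0,0,0],[-31.7,36.7,0],0],[[0,0,0],[-31.7,36.7,0],0],[[0,0,0],[-31.7,36.7,0],0],[[0,0,0],[-31.7,36.7,0],0],[[0,0,0],[-31.7,36.7,0],0],[[0,0,0],[-31.7,36.7,0],0],[[0,0,0],[-31.7,36.7,0],0],[[0,0,0],[-31.7,36.7,0],0],[[0,0,0],[-31.7,36.7,0],0],[[0,0,0],[-31.7,36.7,0],0]], "squeeze": 10}}

```text
time_s: 2.35
ee_pos: [0.5232, -0.1676, 0.3221]
eef_rot: [-3.141, -0.0, 1.188]
force: [-0.2, 0.2, 1.0]
grip_width: 0.0007
```

```bash
cat >>h.py <<'E'
a=np.deg2rad(-22);X=np.array([np.cos(a),np.sin(a),0]);Y=np.array([-np.sin(a),np.cos(a),0]);O=np.array([.5424,-.1752,0])
L=lambda p:np.round([(p-O)@X*1e3,(p-O)@Y*1e3,p[2]*1e3],1)
def st():
    o=ctrl.get_obs();print("t",round(o["time_s"],2),"L",L(o["ee_pos"]),"rot",np.rad2deg(o["eef_rot"]).round(2),"F",o["force"].round(2),"w",round(o["grip_width"],4))
E
python3 -c "
from h import *
st()"
```

```text
t 2.35 L [-2.060e+01 -2.000e-01  3.221e+02] rot [-179.97   -0.     68.04] F [-0.17  0.21  1.03] w 0.0007
```

Request:
{"op": "drive_tool", "data": {"increments": [[[0,0,0],[0,-1.5,22],0],[[0,0,0],[0,0,25],0],[[0,0,0],[0,0,25],0],[[0,0,0],[0,0,16],0],[[0,0,0],[0,0,0],0]]}}

```text
time_s: 2.98
ee_pos: [0.5211, -0.1654, 0.2337]
eef_rot: [-3.14, 0.0, 1.188]
force: [0.1, -1.0, 0.7]
grip_width: 0.0003
```

```bash
python3 -c "
from h import *
st()
cv2.imwrite('pics/s1.png',ctrl.camera('scene')[...,::-1]);crop('pics/s1.png',195,160,155,118,'pics/s1c.png')"
```

```text
t 2.98 L [-23.4   1.1 233.7] rot [-179.9     0.     68.05] F [ 0.06 -1.01  0.67] w 0.0003
```

View pics/s1c.png

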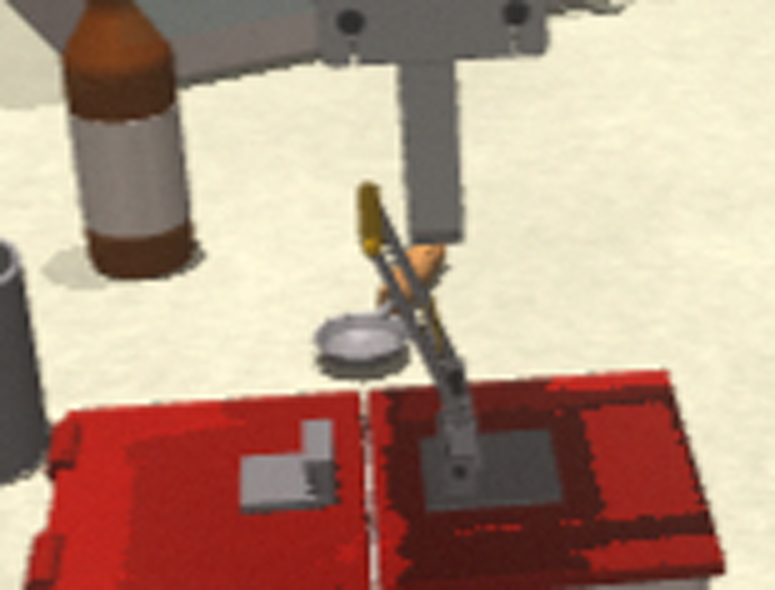

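Request:
{"op": "drive_tool", "data": {"increments": [[[0,0,0],[-1,10,0],0],[[0,0,0],[0,11,1],0],[[0,0,0],[0,6,4],0],[[0,0,0],[0,5,4],0],[[0,0,0],[0,5,4],0],[[0,0,0],[0,4,5],0],[[0,0,0],[0,4,5],0],[[0,0,0],[0,4,5],0],[[0,0,0],[0,0,0],0]]}}

```text
time_s: 4.15
ee_pos: [0.5664, -0.1848, 0.2059]
eef_rot: [-3.141, 0.0, 1.188]
force: [1.1, 1.0, 0.6]
grip_width: 0.0002
```

```bash
python3 -c "
from h import *
st()
cv2.imwrite('pics/s2.png',ctrl.camera('scene')[...,::-1]);crop('pics/s2.png',195,160,155,118,'pics/s2c.png')"
```

```text
t 4.15 L [2.590e+01 1.000e-01 2.059e+02] rot [-179.95    0.     68.05] F [1.06 1.   0.56] w 0.0002
```

View pics/s2c.png

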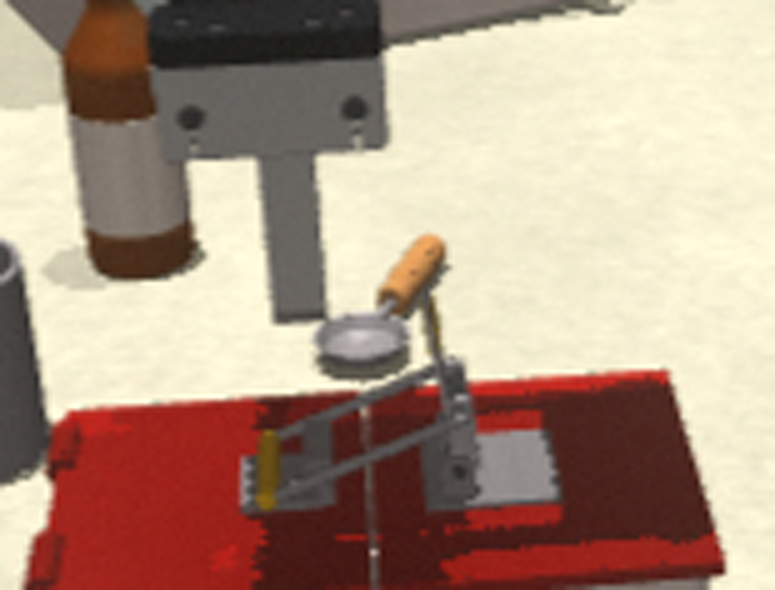

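Request:
{"op": "drive_tool", "data": {"increments": [[[0,0,0],[0,-17,0],0],[[0,0,0],[0,-17,7.5],0],[[0,0,0],[0,-6,0],0],[[0,0,0],[0,-6,0],0],[[0,0,0],[0,-5,1],0],[[0,0,0],[0,-5,1],0],[[0,0,0],[0,0,0],0]]}}

```text
time_s: 5.08
ee_pos: [0.5142, -0.1638, 0.197]
eef_rot: [-3.141, 0.0, 1.188]
force: [0.5, -0.3, 0.1]
grip_width: 0.0004
```

```bash
python3 -c "
from h import *
st()
cv2.imwrite('pics/s3.png',ctrl.camera('scene')[...,::-1]);crop('pics/s3.png',195,160,155,118,'pics/s3c.png')"
```

```text
t 5.08 L [-30.4   0.  197. ] rot [-179.98    0.     68.05] F [ 0.5  -0.31  0.15] w 0.0004
```

View pics/s3c.png

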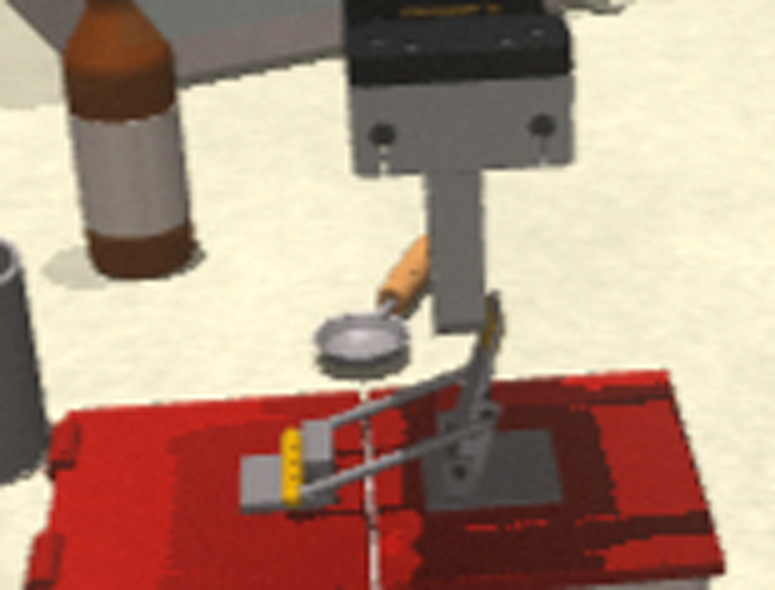

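Request:
{"op": "drive_tool", "data": {"increments": [[[0,0,0],[0,-5,1.5],0],[[0,0,0],[0,-5,2],0],[[0,0,0],[0,-4.5,2.5],0],[[0,0,0],[0,-4.2,3],0],[[0,0,0],[0,0,0],0]]}}

```text
time_s: 5.75
ee_pos: [0.4968, -0.1567, 0.1877]
eef_rot: [-3.141, -0.0, 1.188]
force: [-0.9, 0.1, 0.6]
grip_width: 0.0005
```

```bash
python3 -c "
from h import *
st()
cv2.imwrite('pics/s4.png',ctrl.camera('scene')[...,::-1]);crop('pics/s4.png',195,160,155,118,'pics/s4c.png')"
```

```text
t 5.75 L [-49.2   0.  187.7] rot [-179.96   -0.     68.05] F [-0.89  0.14  0.56] w 0.0005
```

View pics/s4c.png

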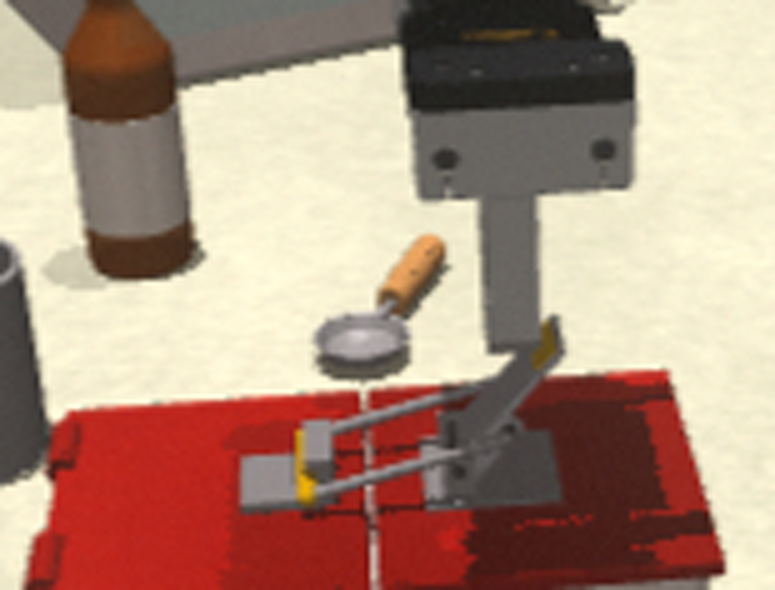

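The bar is now tucked under the lip against the post (about pixel 256, 253), with the lever at roughly 40°. I'll carry on pressing down.

Request:
{"op": "drive_tool", "data": {"increments": [[[0,0,0],[0,-3.7,3.3],0],[[0,0,0],[0,-3.3,3.5],0],[[0,0,0],[0,-3,4],0],[[0,0,0],[0,-2.7,4.2],0],[[0,0,0],[0,-2,4.5],0],[[0,0,0],[0,-1.8,4.7],0],[[0,0,0],[0,-1,4],0],[[0,0,0],[0,-0.7,4],0],[[0,0,0],[0,-0.5,3],0],[[0,0,0],[0,0,2],0],[[0,0,0],[0,0,0],0]]}}

```text
time_s: 7.18
ee_pos: [0.4797, -0.1499, 0.1507]
eef_rot: [-3.141, 0.0, 1.188]
force: [-0.3, 0.7, 0.6]
grip_width: 0.0003
```

```bash
python3 -c "
from h import *
st()
cv2.imwrite('pics/s5.png',ctrl.camera('scene')[...,::-1]);crop('pics/s5.png',195,160,155,118,'pics/s5c.png')"
```

```text
t 7.17 L [-67.6   0.  150.7] rot [-179.99    0.     68.05] F [-0.3   0.66  0.64] w 0.0003
```

View pics/s5c.png

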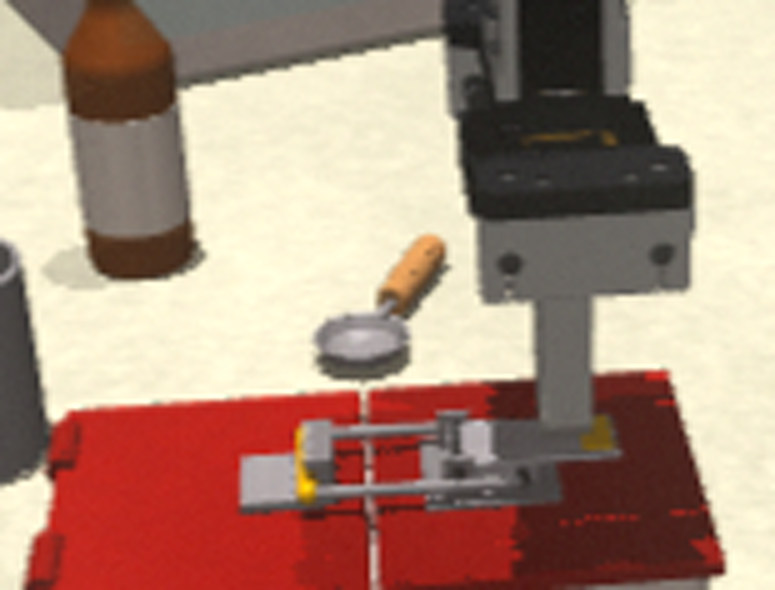

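Request:
{"op": "drive_tool", "data": {"increments": [[[0,0,0],[0,0,2],0],[[0,0,0],[0,0,0],0]]}}

```text
time_s: 7.48
ee_pos: [0.4799, -0.1499, 0.1503]
eef_rot: [3.141, 0.0, 1.188]
force: [-7.6, 2.7, 19.0]
grip_width: 0.0003
```

Request:
{"op": "drive_tool", "data": {"increments": [[[0,0,0],[0,0,-15],0],[[0,0,0],[0,0,-40],0],[[0,0,0],[0,0,-50],0],[[0,0,0],[0,-40,-40],0],[[0,0,0],[0,-50,0],0],[[0,0,0],[0,-50,0],0],[[0,0,0],[0,-20,0],0],[[0,0,0],[0,0,0],0]]}}

```text
time_s: 8.48
ee_pos: [0.331, -0.0899, 0.2945]
eef_rot: [3.139, -0.0, 1.188]
force: [1.1, 1.0, 0.7]
grip_width: 0.0005
```

```bash
python3 - <<'E'
from h import *
st()
cv2.imwrite('pics/s6.png',ctrl.camera('scene')[...,::-1]);crop('pics/s6.png',195,190,155,118,'pics/s6c.png')
cv2.imwrite('pics/t6.png',ctrl.camera('top')[...,::-1]);crop('pics/t6.png',180,165,270,150,'pics/t6c.png',3-0.1)
for n,f in(("scene","pics/s6.png"),("top","pics/t6.png")):
    hsv=cv2.cvtColor(cv2.imread(f),cv2.COLOR_BGR2HSV)
    k,l,s,c=cv2.connectedComponentsWithStats(cv2.inRange(hsv,(18,150,70),(32,255,255)))
    for i in range(1,k):
        if s[i,4]>12: print(n,s[i],c[i].round(1))
E
```

```text
t 8.47 L [-2.280e+02 -1.000e-01  2.945e+02] rot [179.88  -0.    68.05] F [1.09 0.96 0.66] w 0.0005
scene [ 95 148   3  12  21] [ 95.6 153.6]
scene [311 243   7   7  40] [313.6 246. ]
scene [254 250   5  11  26] [255.6 255.8]
scene [367 293  30  24 220] [381.6 305. ]
scene [383 319  13  10  18] [389.2 323.6]
top [387 222   5   5  16] [389.2 223.8]
top [207 235  28   6 111] [220.2 237.4]
top [376 274  11   8  55] [380.9 277.5]
```

View pics/s6c.png

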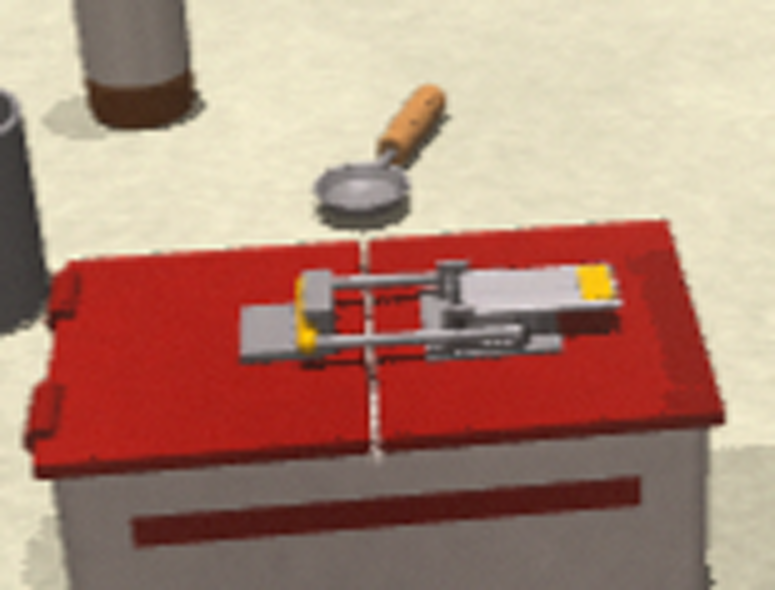

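View pics/t6c.png

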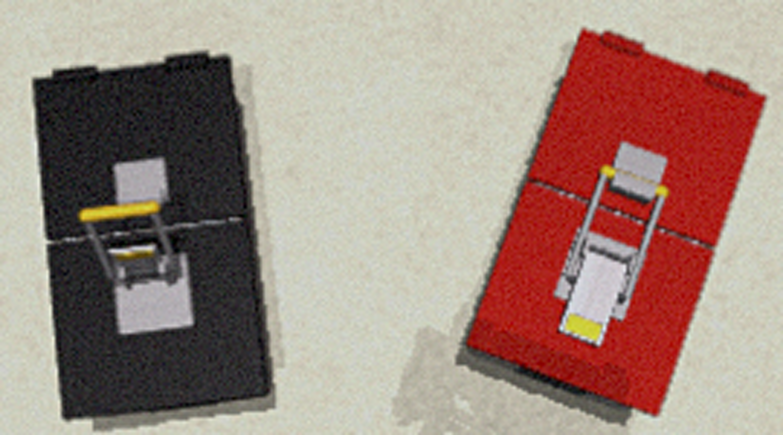

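The red lever lies flat with its tip at scene (313.6, 246). The bar is under the keeper lip at about (255.6, 256). The black bar hasn't moved: top (220, 237), scene (381, 304), as at the start.

```bash
python3 -c "
from station import ctrl
print(ctrl.hand_in())"
```

```text
the job is handed in; nothing more can be done
None
```

The red-lidded canister is latched and the job is handed in, at about 8.5 s of the 40 s allowed.

- **What I did:** I pushed the red loop over from behind with the closed fingers. The bar dropped past the keeper lip by itself. I then pushed the lever round and pressed it onto its stop, feeling about 19 N vertically there, and backed off clear of everything.
- **Last checks:** After backing off, both cameras showed the red bar under the keeper lip and the lever lying flat with no visible spring-back. I did not measure the lever's angle. The black bar is where it started, to within about 1 pixel in both views. No check failed or disagreed.

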